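Lay out the parts of a power board on their matching kitting pads

TASK

Four parts taken off a power board lie about the repair bench: carry each one to the blue pad that shows its own life-size white silhouette, and set it down upright, centred on the silhouette and lined up with it. Leave the orange solder spool and the red-capped flux jar standing where they are.

Things in the scene. Friction and masses are not known exactly. Their poses are not given: they have to be found in the camera images.
- capacitor: Electrolytic capacitor: upright black cylinder, 30 mm diameter, 45 mm tall, silver disc with a thin cross on its top; about 45 g. Grip it across its diameter. Origin at the centre of its underside, z up; it starts upright on the bench.
- choke: Toroidal choke: green ring wound with 16 copper turns, lying flat, 48 mm outer diameter, 22 mm hole, 22 mm tall; about 80 g. Can be gripped across its outer diameter. Origin at the centre of its underside, z up; it starts upright on the bench.
- transformer: Small transformer, 40 mm tall, about 160 g: dark steel core 48 (x) by 24 (y) by 40 mm, and through its middle a yellow taped coil, 30 (x) by 40 mm (y), 5 to 35 mm above the underside; a plump cross from above. Can be gripped across the coil's 40 mm, closing along y. Origin at the centre of its underside, z up; it starts upright on the bench. May lie either way round.
- heatsink: Dark grey anodised heat sink, 70 mm long (x), 28 mm wide (y), 35 mm tall, with five upright fins that run along its length; about 90 g. Grip it across its 28 mm width, closing along its y. Origin at the centre of its underside, z up; it starts upright on the bench. May lie either way round.
- cap_pad: Fixed blue foam kitting pad, 90 x 90 mm and 8 mm thick, flat on the bench (turned up to 0.4 rad). White silhouette: a small filled disc, 30 mm diameter: for the capacitor (any yaw). Its origin is the centre of its underside, under the middle of the silhouette, so its top is at +8 mm z.
- choke_pad: Fixed blue foam kitting pad, 90 x 90 mm and 8 mm thick, flat on the bench (turned up to 0.4 rad). White silhouette: a ring, 48 mm outside with a 22 mm blue hole: for the choke (any yaw). Its origin is the centre of its underside, under the middle of the silhouette, so its top is at +8 mm z.
- trafo_pad: Fixed blue foam kitting pad, 90 x 90 mm and 8 mm thick, flat on the bench (turned up to 0.4 rad). White silhouette: a plump cross, 48 x 24 mm along the pad's x joined with 30 x 40 mm (40 along y): for the transformer, whose x lies along the pad's x. Its origin is the centre of its underside, under the middle of the silhouette, so its top is at +8 mm z.
- sink_pad: Fixed blue foam kitting pad, 90 x 90 mm and 8 mm thick, flat on the bench (turned up to 0.4 rad). White silhouette: a striped rectangle, 70 mm along the pad's x by 28 mm: for the heat sink, whose x lies along the pad's x. Its origin is the centre of its underside, under the middle of the silhouette, so its top is at +8 mm z.
- spool: Bystander, loose: solder spool standing on end, orange flanges 52 mm diameter, 40 mm tall, silver wire between them. Leave it alone. Origin at the centre of its underside.
- flux: Bystander, loose: small amber flux jar with a red cap, 38 mm diameter, 68 mm tall. Leave it alone. Origin at the centre of its underside.

How it is judged:
At the end, for the whole second after the job is handed in: Each of the four parts stands upright (within 0.12 rad) and at rest on the pad with its own silhouette, its centre within 12 mm of the pad's centre; transformer and heat sink are lined up with their silhouettes within 0.3 rad (either way round) (horizontal distance between capacitor and cap_pad below 0.012 m and z of capacitor in the frame of cap_pad between 0.005 and 0.012 m and angle between each of capacitor, choke, transformer, heatsink's own z axis and vertical below 0.12 rad and linear speed of each of capacitor, choke, transformer, heatsink below 0.02 m/s and angular speed of each of capacitor, choke, transformer, heatsink below 0.2 rad/s and horizontal distance between choke and choke_pad below 0.012 m and z of choke in the frame of choke_pad between 0.005 and 0.012 m and horizontal distance between transformer and trafo_pad below 0.012 m and z of transformer in the frame of trafo_pad between 0.005 and 0.012 m and angle between the x axis of transformer and the x axis of trafo_pad, either way round below 0.3 rad and horizontal distance between heatsink and sink_pad below 0.012 m and z of heatsink in the frame of sink_pad between 0.005 and 0.012 m and angle between the x axis of heatsink and the x axis of sink_pad, either way round below 0.3 rad); the robot touches nothing.
It fails at once if the solder spool is pushed more than 20 mm or tipped over (distance of spool from where it was at the start of the episode above 0.02 m or angle between spool's own z axis and vertical above 0.4 rad).
It fails at once if the flux jar is pushed more than 20 mm or tipped over (distance of flux from where it was at the start of the episode above 0.02 m or angle between flux's own z axis and vertical above 0.4 rad).
It also fails if it takes over 115 s, if anything falls off the work surface, if the arm or the gripper's body presses on something with over 40 N, if the wrist force passes 120 N, or if a joint passes its speed limit or range.

ROBOT

A 7-joint arm with a two-finger parallel gripper is mounted at the origin on the work surface. World frame = base frame: x ahead of the robot, y to its left, z up, the work surface at z = 0. Lengths are in m, angles in rad, forces in N, time in s.
With the tool pointing down it reaches from about 0.425 to 0.925 m from the base axis. Payload 6.8 kg.
Tool frame: the origin (TCP) lies at the very end of the fingers, on their centre line; the grasp point (between the pads) lies 19 mm behind it (bot.grasp_offset is the distance from the TCP to the grasp point, in m); z points along the fingers, y is the direction in which the jaws open and shut (so a half turn about z gives the same grasp; the last joint's range is limited). The gripper opens to 85 mm and grips with 20 to 120 N. Pads are 22 mm wide; open, the fingers measure 114 mm over their backs; the gripper's body (76 mm by 85 mm) begins 54 mm behind the grasp point. The pads swing forward as they close: fully open they stand 13 mm farther back than shut.
Start: joints at [1.168, 0.477, 0.022, 1.555, -0.011, 1.109, -0.083], TCP at [0.196, -0.646, 0.231] pointing down, gripper open.
Joint ranges: [-2.96, 2.96], [-0.34, 2.1], [-1.41, 1.46], [0.24, 2.44], [-1.37, 4.51], [0.17, 1.92], [-2.96, 2.96]. Speed limits (rad/s): [2.39, 2.39, 3.14, 3.14, 3.14, 3.14, 3.14].

INTERFACE

Orientations are given as a unit quaternion [w, x, y, z].
In Python, from station import monitor, cams, bot, finder gives the robot as it stands.
- The arm moves only by the tool jog_arm, never from a script. Its argument "plan" is a list of rows, each an object of numbers: "x", "y", "z": the shift along the tool's x, y, z as a fraction of full scale; "wx", "wy", "wz": the turn, a rotation vector about the tool's x, y, z as a fraction of full scale. A call has 1 to 12 rows; each row is the pose to reach, as a shift and turn from the pose measured when the call began, along the tool's axes at that moment, turning the shorter way round; what a row does not reach only later rows make up. Full scale, the value 1, is 20 cm for a shift and 180 degrees for a turn. A row lasts 1/12 s, in which the tool goes at most 41.7 mm and 7.16 degrees, less where a joint would pass 70% of its speed; a pose out of reach is approached as far as the arm can. A call with a number of a shift or a turn outside -1 to 1 is refused whole. A call with a gripper value outside its range is refused whole. "hand" is the opening, from -1 (shut) to 1 (fully open), set as the call begins (left out, the last holds). The fingers move at their own pace and stop on an object; "grip_force" is the grip in N (left out, the last holds). Time passes only in rows, so rows that repeat a pose let the fingers close. It gives the time, the measured TCP pose, the force and the opening at its end, in the units of the state.
- monitor.get_obs(): the state, without advancing time (a new reading comes with each control period).
- cams.read_camera(name): name is "scene" or "top" or "wrist"; returns the picture (420x560x3 uint8, red, green, blue); there is no depth.
- cams.get_calibration(name): a dict with "fx", "fy", "cx", "cy" (pixels), "distortion" ([k1, k2, p1, p2, k3] as OpenCV has them; the pictures are not rectified), "extrinsics" (4x4, takes a point from world to camera coordinates). Camera axes: x right, y down, z forward; pixel columns grow to the right and rows downward; lengths in m; the calibration is good to about 2 mm. A picture is of the moment at which its call begins: read the wrist's pose just before it. get_calibration takes no time and is no camera call; for the wrist camera it gives the pose at the moment of the call.
- bot.hand_in(): hands the job in, once; it reports no verdict.
Trained networks look in the newest picture that a camera, given by its name, has taken for a name from the list of things; names that differ only in an ending like _2 or _b are one class to them, and where a whole thing is asked for, a point or a joint stands for the part that bears it (a point fixed in the world has none). Each returns a list of dicts, best first, with "confidence" (0 to 1); they miss things now and then, are a little off and sometimes report something else, mostly with a low value. They report only what shows in the picture. A call takes as long as a camera call.
- finder.find_in(camera, target): "bbox" ([left, top, width, height] in pixels, round what is visible of it).
- finder.place_of(camera, target): "location" ([column, row] in pixels: a listed point, or the origin of a listed thing).
The state is a dict: "t": time; "q": joint angles; "joint_vel": joint speeds; "joint_torque": joint torques, N m; "eef_pos": TCP position; "tool_rot": TCP orientation; "contact_force": force on the tool from outside, world axes, zero at the start; "torque": the same for the moment, N m; "gripper_width": opening from 0.0 (shut) to 1.0 (fully open).
Only numpy, scipy, OpenCV 4.12 (cv2) and the standard library are available. Lean on these libraries where they do the work, as an engineer would, in place of code of your own. Each camera call takes 0.05 s, during which the arm holds its last target. There are 200 camera calls.

## Working session

There is one attempt and no reset: what is moved stays moved. The work goes in short steps, Python scripts to look and compute and a tool call to move; the robot and the scene stay as the last step left them, time stands still between calls to the robot, and variables do not carry over. Pictures are saved under pics/ and viewed, about 12 in all and at most 16, crops included, and the job is handed in when it is done.

Besides the shell and the picture viewer there is one more tool, called after ">>>" as name(argument=value, ...), one argument or row to a line, values as JSON. jog_arm: Moves the arm, as the interface text tells. Shift numbers are shares of 20 cm and turn numbers shares of 180 degrees, none past 1 either way. Its arguments: {"type":"object","properties":{"plan":{"type":"array","items":{"type":"object","properties":{"x":{"type":"number","minimum":-1,"maximum":1},"y":{"type":"number","minimum":-1,"maximum":1},"z":{"type":"number","minimum":-1,"maximum":1},"wx":{"type":"number","minimum":-1,"maximum":1},"wy":{"type":"number","minimum":-1,"maximum":1},"wz":{"type":"number","minimum":-1,"maximum":1}}}},"hand":{"type":"number"},"grip_force":{"type":"number"}},"required":["plan"]}

```bash
mkdir -p pics; ls
cat > h.py <<'E'
import numpy as np, cv2
from station import monitor, cams, bot, finder
def save(cam,fn):
    im=cams.read_camera(cam); cv2.imwrite('pics/'+fn,im[:,:,::-1]); return im
def to_world(cam,px,z,cal=None):
    c=cal or cams.get_calibration(cam)
    K=np.array([[c['fx'],0,c['cx']],[0,c['fy'],c['cy']],[0,0,1.]])
    p=cv2.undistortPoints(np.array(px,float).reshape(-1,1,2),K,np.array(c['distortion'],float)).reshape(-1,2)
    E=np.array(c['extrinsics']);R,t=E[:3,:3],E[:3,3];C=-R.T@t
    d=np.c_[p,np.ones(len(p))]@R
    return C+d*((z-C[2])/d[:,2])[:,None]
def project(cam,P,cal=None):
    c=cal or cams.get_calibration(cam)
    K=np.array([[c['fx'],0,c['cx']],[0,c['fy'],c['cy']],[0,0,1.]])
    E=np.array(c['extrinsics'])
    return cv2.projectPoints(np.array(P,float).reshape(-1,1,3),cv2.Rodrigues(E[:3,:3])[0],E[:3,3],K,np.array(c['distortion'],float))[0].reshape(-1,2)
E
python3 - <<'E'
from h import *
o=monitor.get_obs();print({k:np.round(v,3) for k,v in o.items()})
save('top','top0.png');
for n in ['capacitor','choke','transformer','heatsink','cap_pad','choke_pad','trafo_pad','sink_pad','spool','flux']:
    for r in finder.place_of('top',n)[:2]:
        print(n,round(r['confidence'],2),np.round(r['location']),np.round(to_world('top',[r['location']],0.0)[0],3))
save('scene','scene0.png')
c=cams.get_calibration('top');E=np.array(c['extrinsics']);print(-E[:3,:3].T@E[:3,3],E.round(2),c['fx'])
E
```

```text
pics
{'t': np.float64(0.0), 'q': array([ 1.168,  0.478,  0.022,  1.556, -0.012,  1.109, -0.083]), 'joint_vel': array([ 0.   ,  0.002, -0.   , -0.   ,  0.   , -0.   ,  0.001]), 'joint_torque': array([-0.0000e+00, -5.9646e+01,  1.6080e+00, -2.8120e+01,  1.3000e-02,
        9.0000e-03,  0.0000e+00]), 'eef_pos': array([ 0.196, -0.645,  0.23 ]), 'tool_rot': array([-0.001,  0.989,  0.147, -0.   ]), 'contact_force': array([-0.308, -0.236,  0.329]), 'torque': array([-0.083,  0.039, -0.006]), 'gripper_width': np.float64(0.996)}
capacitor 0.71 [438. 242.] [ 0.444 -0.329  0.   ]
choke 0.58 [272. 162.] [0.611 0.004 0.   ]
transformer 0.7 [118. 166.] [0.605 0.321 0.   ]
heatsink 0.9 [186. 239.] [0.454 0.174 0.   ]
cap_pad 0.63 [419. 170.] [ 0.594 -0.298  0.   ]
cap_pad 0.59 [117. 166.] [0.604 0.322 0.   ]
choke_pad 0.77 [360. 251.] [ 0.429 -0.167  0.   ]
trafo_pad 0.56 [114. 255.] [0.422 0.319 0.   ]
sink_pad 0.82 [421. 172.] [ 0.589 -0.302  0.   ]
spool 0.64 [356. 164.] [ 0.606 -0.167  0.   ]
flux 0.77 [283. 251.] [ 0.43  -0.017  0.   ]
[0.34752731 0.00314284 0.91732085] [[-0.01 -1.    0.02 -0.01]
 [-0.98  0.01 -0.19  0.52]
 [ 0.19 -0.02 -0.98  0.83]
 [ 0.    0.    0.    1.  ]] 469.4240082707584
```

View pics/top0.png

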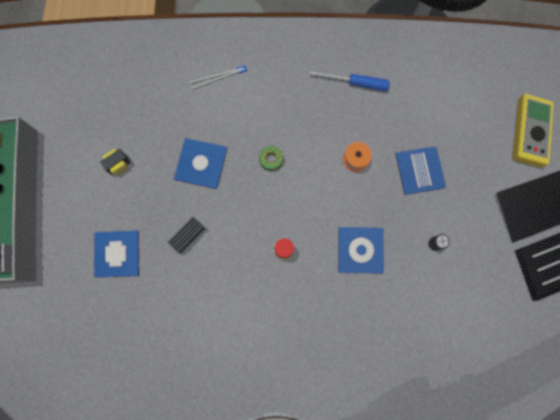

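View pics/scene0.png

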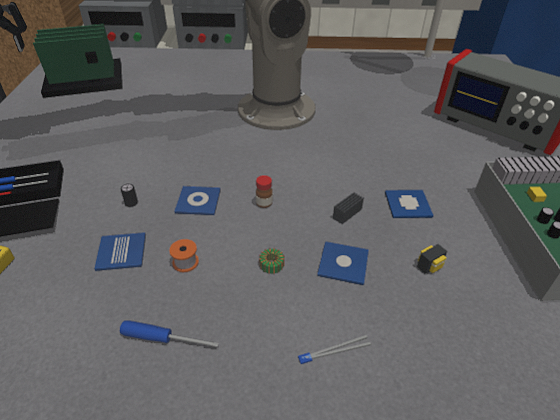

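Top view (image up = +x, left = +y): the capacitor is at (440,242), choke (272,158), transformer (116,161) and heat sink (187,235). The pads are cap (200,163), choke (361,250), trafo (116,254) and sink (421,170). The spool is at (358,156) and the flux jar at (285,248). The finder's first cap_pad and choke hits need correcting from colours, so I'll measure by contours.

```bash
cat >> h.py <<'E'
def blobs(im,lo,hi,amin=60,k=0):
    m=cv2.inRange(cv2.cvtColor(im,cv2.COLOR_RGB2HSV),lo,hi)
    if k: m=cv2.morphologyEx(m,cv2.MORPH_CLOSE,np.ones((k,k),np.uint8))
    cs=cv2.findContours(m,cv2.RETR_EXTERNAL,cv2.CHAIN_APPROX_NONE)[0]
    return [c for c in cs if cv2.contourArea(c)>amin]
def rect_world(cam,c,z,cal=None):
    w=to_world(cam,c.reshape(-1,2),z,cal)
    r=cv2.minAreaRect((w[:,:2]*1000).astype(np.float32))
    return np.array(r[0])/1000,r[1],r[2]
E
python3 - <<'E'
from h import *
im=cv2.imread('pics/top0.png')[:,:,::-1]
def show(n,lo,hi,z,**k):
    for c in blobs(im,lo,hi,**k):
        p=c.reshape(-1,2).mean(0)
        if p[1]<100 and n!='x': continue
        r=rect_world('top',c,z); print(n,p.round(),np.round(r[0],4),np.round(r[1],1),round(r[2],1))
show('blue',(100,120,60),(125,255,255),.008,amin=800)
show('green',(35,80,30),(85,255,255),.022,k=5)
show('orange',(5,180,120),(15,255,255),.04)
show('red',(0,180,100),(4,255,255),.068)
show('dark',(0,0,0),(180,255,70),.035,amin=100)
E
```

```text
blue [116. 254.] [0.425 0.312] [86.7 86. ] 2.9
blue [360. 250.] [ 0.4305 -0.1676] [85.7 86.1] 87.5
blue [420. 170.] [ 0.5917 -0.2983] [86.5 87. ] 9.1
blue [200. 163.] [0.6075 0.1489] [87.5 87.1] 77.3
green [271. 158.] [0.6126 0.0062] [45.5 43.6] 0.1
green [  6. 182.] [0.5693 0.5543] [261.3  34.3] 7.1
green [538. 111.] [ 0.7223 -0.5764] [46.5 35.8] 78.5
dark [543. 265.] [ 0.3852 -0.5428] [109.  110.4] 17.1
dark [187. 234.] [0.4572 0.167 ] [30.2 64. ] 45.7
dark [ 25. 243.] [0.4311 0.4914] [124.2  39.6] 4.5
dark [532. 205.] [ 0.511  -0.5338] [103.7 164. ] 17.3
dark [537. 133.] [ 0.6658 -0.5573] [29.1 32.7] 1.5
dark [ 25. 177.] [0.5961 0.5047] [204.1  40.4] 5.0
```

```bash
cat >> h.py <<'E'
from scipy.spatial.transform import Rotation as Ro
def pose():
    o=monitor.get_obs(); q=o['tool_rot']; return np.array(o['eef_pos']),Ro.from_quat([q[1],q[2],q[3],q[0]]),o
def go(x,y,z,yaw_deg):
    """plan fractions to bring TCP to xyz, tool down, tool x at yaw (mod 180)"""
    p,R,o=pose(); cur=np.degrees(np.arctan2(*R.as_matrix()[[1,0],0]))
    yw=cur+(yaw_deg-cur+90)%180-90
    T=Ro.from_euler('z',yw,degrees=True)*Ro.from_euler('x',180,degrees=True)
    s=R.inv().apply(np.array([x,y,z])-p)/.2; w=(R.inv()*T).as_rotvec()/np.pi
    print('t %.2f yaw %.1f->%.1f shift'%(o['t'],cur,yw),s.round(3),'turn',w.round(3),'rows>=%.1f'%max(np.linalg.norm(s)*.2/.0417,np.linalg.norm(w)*180/7.16))
E
python3 - <<'E'
from h import *
p,R,o=pose();E=np.array(cams.get_calibration('wrist')['extrinsics']);C=-E[:3,:3].T@E[:3,3]
print('cam in tool',R.inv().apply(C-p).round(3),(E[:3,:3]@R.as_matrix()).round(2), cams.get_calibration('wrist')['fx'])
go(.444,-.329,.2,0)
go(.42,-.329,.2,0)
E
```

```text
cam in tool [ 0.065  0.001 -0.142] [[-0.    1.    0.  ]
 [-0.96 -0.   -0.26]
 [-0.26 -0.    0.96]] 290.5643864339122
t 0.60 yaw 16.9->0.0 shift [ 1.646 -1.156  0.157] turn [ 0.    -0.     0.094] rows>=9.7
t 0.60 yaw 16.9->0.0 shift [ 1.531 -1.191  0.157] turn [ 0.    -0.     0.094] rows>=9.3
```

>>> jog_arm(
  plan=[
    {"x": 0.83, "y": -0.58, "z": 0.15, "wz": 0.047},
    {"x": 0.83, "y": -0.58, "z": 0.15, "wz": 0.047},
    {"x": 0.83, "y": -0.58, "z": 0.15, "wz": 0.047},
    {"x": 0.83, "y": -0.58, "z": 0.15, "wz": 0.047},
    {"x": 0.83, "y": -0.58, "z": 0.15, "wz": 0.047},
  ],
  hand=1,
  grip_force=40,
)

```text
invalid input at $.plan[0]: expected keys x, y, z, wx, wy, wz
```

```bash
python3 -c "
from h import *
go(.444,-.329,.2,0)"
```

```text
t 0.60 yaw 16.9->0.0 shift [ 1.646 -1.156  0.157] turn [ 0.    -0.     0.094] rows>=9.7
```

>>> jog_arm(
  plan=[
    {"x": 0.83, "y": -0.58, "z": 0.15, "wx": 0, "wy": 0, "wz": 0.047},
    {"x": 0.83, "y": -0.58, "z": 0.15, "wx": 0, "wy": 0, "wz": 0.047},
    {"x": 0.83, "y": -0.58, "z": 0.15, "wx": 0, "wy": 0, "wz": 0.047},
    {"x": 0.83, "y": -0.58, "z": 0.15, "wx": 0, "wy": 0, "wz": 0.047},
    {"x": 0.83, "y": -0.58, "z": 0.15, "wx": 0, "wy": 0, "wz": 0.047},
    {"x": 0.83, "y": -0.58, "z": 0.15, "wx": 0, "wy": 0, "wz": 0.047},
  ],
  hand=1,
  grip_force=40,
)

```text
t: 1.1
eef_pos: [0.3279, -0.4788, 0.2003]
tool_rot: [-0.002, 0.997, 0.079, 0.001]
contact_force: [1.3, 1.0, -0.0]
gripper_width: 1.002
```

```bash
python3 -c "
from h import *
go(.444,-.329,.2,0)"
```

```text
t 1.10 yaw 9.1->0.0 shift [ 0.692 -0.648  0.007] turn [-0.002 -0.001  0.05 ] rows>=4.5
```

>>> jog_arm(
  plan=[
    {"x": 0.69, "y": -0.65, "z": 0.01, "wx": 0, "wy": 0, "wz": 0.05},
    {"x": 0.69, "y": -0.65, "z": 0.01, "wx": 0, "wy": 0, "wz": 0.05},
    {"x": 0.69, "y": -0.65, "z": 0.01, "wx": 0, "wy": 0, "wz": 0.05},
    {"x": 0.69, "y": -0.65, "z": 0.01, "wx": 0, "wy": 0, "wz": 0.05},
    {"x": 0.69, "y": -0.65, "z": 0.01, "wx": 0, "wy": 0, "wz": 0.05},
    {"x": 0.69, "y": -0.65, "z": 0.01, "wx": 0, "wy": 0, "wz": 0.05},
    {"x": 0.69, "y": -0.65, "z": 0.01, "wx": 0, "wy": 0, "wz": 0.05},
    {"x": 0.69, "y": -0.65, "z": 0.01, "wx": 0, "wy": 0, "wz": 0.05},
  ],
)

```text
t: 1.77
eef_pos: [0.4433, -0.3293, 0.1994]
tool_rot: [-0.002, 1.0, 0.001, 0.001]
contact_force: [-0.1, -0.4, -0.6]
gripper_width: 1.001
```

Run:
```python
from h import *
p,R,o=pose(); print(p)
cal=cams.get_calibration('wrist'); im=save('wrist','w1.png')
for n in ['capacitor','choke_pad','sink_pad']:
    for r in finder.place_of('wrist',n)[:2]:
        print(n,round(r['confidence'],2),np.round(r['location']),to_world('wrist',[r['location']],0.0,cal)[0].round(4))
for c in blobs(im,(100,120,50),(125,255,255),amin=2000): print(c.reshape(-1,2).mean(0).round(),*rect_world('wrist',c,.008,cal))
```

```text
[ 0.44325907 -0.32933013  0.19942856]
capacitor 0.95 [278. 189.] [ 0.4434 -0.3236  0.    ]
choke_pad 0.86 [153. 200.] [ 0.4292 -0.1715  0.    ]
sink_pad 0.74 [254.  51.] [ 0.5927 -0.2985  0.    ]
sink_pad 0.56 [ 29. 199.] [ 0.4307 -0.0174  0.    ]
[150. 199.] [ 0.43032883 -0.17154077] (90.715576171875, 89.4380874633789) 88.11424255371094
[256.  49.] [ 0.59111102 -0.30177701] (89.65354919433594, 89.12165832519531) 8.959610939025879
```

View pics/w1.png

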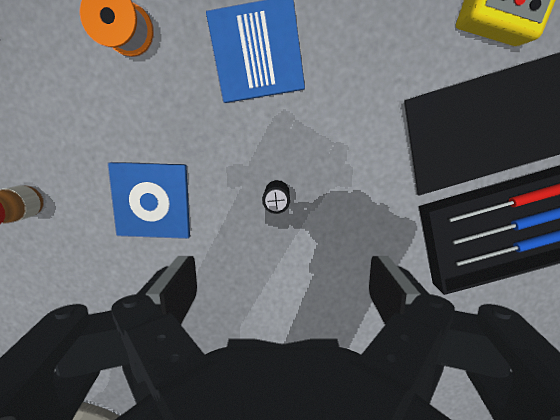

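Wrist view: the capacitor's silver disc is at about (276,201), midway between the fingers in the column direction. The choke pad is at (150,200), the sink pad at (255,50), and the spool and flux jar are off to the left.

Run:
```python
from h import *
cal=cams.get_calibration('wrist')
c=to_world('wrist',[[276,201]],.045,cal)[0];print(c)
ct=to_world('top',[[441,242]],.045)[0];print(ct)
go(c[0],c[1],.010,0)
```

```text
[ 0.43849388 -0.32329027  0.045     ]
[ 0.43918326 -0.31788048  0.045     ]
t 1.97 yaw -0.1->0.0 shift [-0.022 -0.029  0.947] turn [-0.002 -0.001 -0.   ] rows>=4.5
```

>>> jog_arm(
  plan=[
    {"x": -0.02, "y": -0.035, "z": 0.2, "wx": 0, "wy": 0, "wz": 0},
    {"x": -0.02, "y": -0.035, "z": 0.4, "wx": 0, "wy": 0, "wz": 0},
    {"x": -0.02, "y": -0.035, "z": 0.6, "wx": 0, "wy": 0, "wz": 0},
    {"x": -0.02, "y": -0.035, "z": 0.8, "wx": 0, "wy": 0, "wz": 0},
    {"x": -0.02, "y": -0.035, "z": 0.9, "wx": 0, "wy": 0, "wz": 0},
    {"x": -0.02, "y": -0.035, "z": 0.945, "wx": 0, "wy": 0, "wz": 0},
    {"x": -0.02, "y": -0.035, "z": 0.945, "wx": 0, "wy": 0, "wz": 0},
    {"x": -0.02, "y": -0.035, "z": 0.945, "wx": 0, "wy": 0, "wz": 0},
  ],
)

```text
t: 2.63
eef_pos: [0.4392, -0.3231, 0.011]
tool_rot: [-0.002, 1.0, -0.001, 0.001]
contact_force: [-0.0, -0.1, 0.1]
gripper_width: 0.999
```

>>> jog_arm(
  plan=[
    {"x": 0, "y": 0, "z": 0, "wx": 0, "wy": 0, "wz": 0},
    {"x": 0, "y": 0, "z": 0, "wx": 0, "wy": 0, "wz": 0},
    {"x": 0, "y": 0, "z": 0, "wx": 0, "wy": 0, "wz": 0},
    {"x": 0, "y": 0, "z": 0, "wx": 0, "wy": 0, "wz": 0},
    {"x": 0, "y": 0, "z": 0, "wx": 0, "wy": 0, "wz": 0},
    {"x": 0, "y": 0, "z": 0, "wx": 0, "wy": 0, "wz": 0},
    {"x": 0, "y": 0, "z": 0, "wx": 0, "wy": 0, "wz": 0},
    {"x": 0, "y": 0, "z": 0, "wx": 0, "wy": 0, "wz": 0},
    {"x": 0, "y": 0, "z": 0, "wx": 0, "wy": 0, "wz": 0},
  ],
  hand=-1,
)

```text
t: 3.38
eef_pos: [0.4396, -0.3233, 0.012]
tool_rot: [-0.002, 1.0, -0.001, 0.002]
contact_force: [-0.8, -0.2, 6.8]
gripper_width: 0.339
```

Run:
```python
from h import *
go(.6085,.146,.16,0)
```

```text
t 3.38 yaw -0.1->0.0 shift [ 0.842 -2.351 -0.729] turn [-0.001 -0.001 -0.001] rows>=12.5
```

>>> jog_arm(
  plan=[
    {"x": 0, "y": 0, "z": -0.2, "wx": 0, "wy": 0, "wz": 0},
    {"x": 0, "y": 0, "z": -0.4, "wx": 0, "wy": 0, "wz": 0},
    {"x": 0, "y": 0, "z": -0.6, "wx": 0, "wy": 0, "wz": 0},
    {"x": 0.07, "y": -0.2, "z": -0.74, "wx": 0, "wy": 0, "wz": 0},
    {"x": 0.14, "y": -0.4, "z": -0.74, "wx": 0, "wy": 0, "wz": 0},
    {"x": 0.21, "y": -0.6, "z": -0.74, "wx": 0, "wy": 0, "wz": 0},
    {"x": 0.28, "y": -0.8, "z": -0.74, "wx": 0, "wy": 0, "wz": 0},
    {"x": 0.35, "y": -1, "z": -0.74, "wx": 0, "wy": 0, "wz": 0},
    {"x": 0.35, "y": -1, "z": -0.74, "wx": 0, "wy": 0, "wz": 0},
  ],
)

```text
t: 4.13
eef_pos: [0.5118, -0.1161, 0.1616]
tool_rot: [-0.003, 1.0, 0.003, 0.003]
contact_force: [0.3, 0.5, -0.1]
gripper_width: 0.34
```

>>> jog_arm(
  plan=[
    {"x": 0.1, "y": -0.2, "z": 0, "wx": 0, "wy": 0, "wz": 0},
    {"x": 0.2, "y": -0.4, "z": 0, "wx": 0, "wy": 0, "wz": 0},
    {"x": 0.3, "y": -0.6, "z": 0, "wx": 0, "wy": 0, "wz": 0},
    {"x": 0.4, "y": -0.8, "z": 0, "wx": 0, "wy": 0, "wz": 0},
    {"x": 0.5, "y": -1, "z": 0, "wx": 0, "wy": 0, "wz": 0},
    {"x": 0.5, "y": -1, "z": 0, "wx": 0, "wy": 0, "wz": 0},
    {"x": 0.5, "y": -1, "z": 0, "wx": 0, "wy": 0, "wz": 0},
  ],
)

```text
t: 4.72
eef_pos: [0.6118, 0.0924, 0.1637]
tool_rot: [-0.006, 1.0, 0.008, 0.004]
contact_force: [0.1, 0.8, 0.3]
gripper_width: 0.338
```

Run:
```python
from h import *
go(.6085,.146,.16,0)
cal=cams.get_calibration('wrist'); im=save('wrist','w2.png')
for c in blobs(im,(100,120,50),(125,255,255),amin=1500): print(c.reshape(-1,2).mean(0).round(),*rect_world('wrist',c,.008,cal))
```

```text
t 4.72 yaw 0.9->0.0 shift [-0.012 -0.268  0.022] turn [-0.004 -0.002  0.005] rows>=1.3
[505. 327.] [ 0.46342844 -0.17818808] (111.94072723388672, 54.1730842590332) 59.29970169067383
[230. 197.] [0.60834918 0.1477682 ] (89.22840118408203, 89.66753387451172) 77.11180114746094
```

View pics/w2.png

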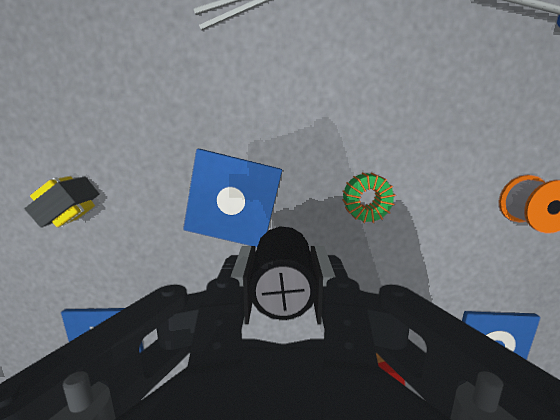

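The capacitor is held upright between the pads, with its disc at (284,292). The cap pad's disc is at (231,201), the choke at (369,196) and the transformer at (62,200).

Run:
```python
from h import *
cal=cams.get_calibration('wrist');p,R,o=pose()
c=to_world('wrist',[[284,292]],p[2]+.033,cal)[0];d=c-p;print('offset',d)
im=cv2.imread('pics/w2.png')[:,:,::-1]
print('choke',to_world('wrist',[[369,196]],.022,cal)[0])
m=[x for x in blobs(im,(35,80,30),(85,255,255),k=9,amin=500)]
for x in m: print(*rect_world('wrist',x,.018,cal))
print('trafo', to_world('wrist',[[66,198]],.03,cal)[0])
go(.608-d[0],.148-d[1],.021,0)
```

```text
offset [ 0.00011745 -0.00175929  0.033     ]
choke [0.61663659 0.0027764  0.022     ]
[0.61475739 0.00222352] (52.28037643432617, 46.974327087402344) 42.347991943359375
trafo [0.61223124 0.3032212  0.03      ]
t 4.77 yaw 0.7->0.0 shift [-0.015 -0.3    0.714] turn [-0.003 -0.002  0.004] rows>=3.7
```

>>> jog_arm(
  plan=[
    {"x": -0.015, "y": -0.15, "z": 0, "wx": -0.003, "wy": -0.002, "wz": 0.004},
    {"x": -0.015, "y": -0.3, "z": 0.1, "wx": -0.003, "wy": -0.002, "wz": 0.004},
    {"x": -0.015, "y": -0.3, "z": 0.3, "wx": -0.003, "wy": -0.002, "wz": 0.004},
    {"x": -0.015, "y": -0.3, "z": 0.5, "wx": -0.003, "wy": -0.002, "wz": 0.004},
    {"x": -0.015, "y": -0.3, "z": 0.64, "wx": -0.003, "wy": -0.002, "wz": 0.004},
    {"x": -0.015, "y": -0.3, "z": 0.69, "wx": -0.003, "wy": -0.002, "wz": 0.004},
    {"x": -0.015, "y": -0.3, "z": 0.715, "wx": -0.003, "wy": -0.002, "wz": 0.004},
    {"x": -0.015, "y": -0.3, "z": 0.715, "wx": -0.003, "wy": -0.002, "wz": 0.004},
    {"x": -0.015, "y": -0.3, "z": 0.715, "wx": -0.003, "wy": -0.002, "wz": 0.004},
  ],
)

```text
t: 5.52
eef_pos: [0.6088, 0.1486, 0.0222]
tool_rot: [0.001, 1.0, -0.001, 0.001]
contact_force: [1.0, 0.5, -1.0]
gripper_width: 0.337
```

Run:
```python
from h import *
go(.608,.150,.021,0)
```

```text
t 5.52 yaw -0.1->0.0 shift [-0.004 -0.007  0.006] turn [ 0.    -0.    -0.001] rows>=0.0
```

>>> jog_arm(
  plan=[
    {"x": -0.002, "y": -0.002, "z": 0.006, "wx": 0, "wy": 0, "wz": 0},
    {"x": -0.002, "y": -0.002, "z": 0.006, "wx": 0, "wy": 0, "wz": 0},
    {"x": -0.002, "y": -0.002, "z": 0.006, "wx": 0, "wy": 0, "wz": 0},
  ],
)

```text
t: 5.77
eef_pos: [0.609, 0.1488, 0.0219]
tool_rot: [0.0, 1.0, -0.001, 0.001]
contact_force: [0.9, -0.2, -0.8]
gripper_width: 0.341
```

>>> jog_arm(
  plan=[
    {"x": 0, "y": 0, "z": 0, "wx": 0, "wy": 0, "wz": 0},
    {"x": 0, "y": 0, "z": 0, "wx": 0, "wy": 0, "wz": 0},
    {"x": 0, "y": 0, "z": 0, "wx": 0, "wy": 0, "wz": 0},
    {"x": 0, "y": 0, "z": 0, "wx": 0, "wy": 0, "wz": 0},
    {"x": 0, "y": 0, "z": -0.1, "wx": 0, "wy": 0, "wz": 0},
    {"x": 0, "y": 0, "z": -0.3, "wx": 0, "wy": 0, "wz": 0},
    {"x": 0, "y": 0, "z": -0.5, "wx": 0, "wy": 0, "wz": 0},
    {"x": 0, "y": -0.2, "z": -0.7, "wx": 0, "wy": 0, "wz": 0},
    {"x": 0, "y": -0.4, "z": -0.8, "wx": 0, "wy": 0, "wz": 0},
    {"x": 0, "y": -0.6, "z": -0.8, "wx": 0, "wy": 0, "wz": 0},
    {"x": 0, "y": -0.76, "z": -0.8, "wx": 0, "wy": 0, "wz": 0},
    {"x": 0, "y": -0.76, "z": -0.8, "wx": 0, "wy": 0, "wz": 0},
  ],
  hand=1,
)

```text
t: 6.77
eef_pos: [0.6064, 0.3122, 0.1834]
tool_rot: [-0.004, 1.0, 0.004, 0.002]
contact_force: [-1.5, 1.1, 0.3]
gripper_width: 0.997
```

Run:
```python
from h import *
cal=cams.get_calibration('wrist'); im=save('wrist','w3.png')
for c in blobs(im,(22,120,80),(35,255,255),amin=40): print('yellow',c.reshape(-1,2).mean(0).round(),*rect_world('wrist',c,.035,cal))
for c in blobs(im,(100,120,50),(125,255,255),amin=1500): print('blue',c.reshape(-1,2).mean(0).round(),*rect_world('wrist',c,.008,cal))
for n in ['transformer','heatsink','capacitor']:
    for r in finder.place_of('wrist',n)[:1]:
        print(n,round(r['confidence'],2),np.round(r['location']),to_world('wrist',[r['location']],0.0,cal)[0].round(4))
```

```text
yellow [ 31. 324.] [0.45080759 0.61186609] (7.359732151031494, 33.054527282714844) 42.37770080566406
yellow [285. 210.] [0.59449677 0.31004858] (6.661254405975342, 29.555553436279297) 34.03000259399414
yellow [270. 181.] [0.62243396 0.32773059] (10.621435165405273, 32.12599182128906) 34.362953186035156
blue [281. 318.] [0.44218704 0.31335141] (62.35042190551758, 88.87943267822266) 2.59598708152771
blue [430. 192.] [0.60818286 0.14985251] (91.21402740478516, 88.90327453613281) 77.16736602783203
transformer 0.78 [273. 195.] [0.6031 0.324  0.    ]
capacitor 0.61 [430. 190.] [0.6098 0.144  0.    ]
```

View pics/w3.png

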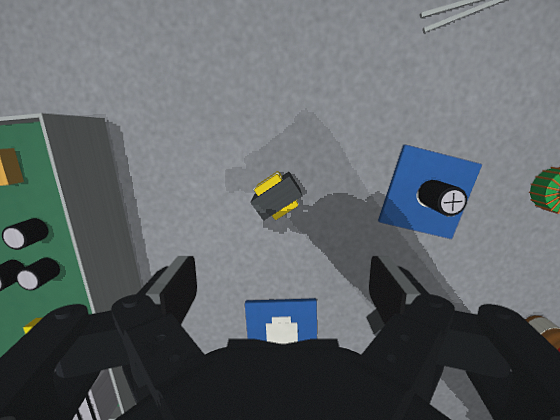

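The capacitor stands on its pad at about (432,193), and I'll check its centring later. The transformer is at (277,196), with its x axis near −56°. I'll check a model outline against the picture.

```bash
cat >> h.py <<'E'
def outline(im,cam,cal,x,y,yaw,L,W,z,col=(255,0,0)):
    a=np.radians(yaw);c=np.array([[1,1],[1,-1],[-1,-1],[-1,1]])*[L/2,W/2]
    P=[[x+u*np.cos(a)-v*np.sin(a),y+u*np.sin(a)+v*np.cos(a),z] for u,v in c]
    cv2.polylines(im,[np.round(project(cam,P,cal)*16).astype(np.int32)],True,col,1,cv2.LINE_AA,4)
def circ(im,cam,cal,x,y,r,z,col=(255,0,0)):
    P=[[x+r*np.cos(t),y+r*np.sin(t),z] for t in np.linspace(0,6.28,48)]
    cv2.polylines(im,[np.round(project(cam,P,cal)*16).astype(np.int32)],True,col,1,cv2.LINE_AA,4)
def crop(im,u,v,h,fn):
    k=im[max(0,v-h):v+h,max(0,u-h):u+h]; cv2.imwrite('pics/'+fn,cv2.resize(k,None,fx=500/(2*h),fy=500/(2*h),interpolation=cv2.INTER_CUBIC)[:,:,::-1])
E
python3 - <<'E'
from h import *
cal=cams.get_calibration('wrist'); im=np.ascontiguousarray(cv2.imread('pics/w3.png')[:,:,::-1])
big=im.copy()
x,y,a=.6085,.3188,-56
outline(big,'wrist',cal,x,y,a,.048,.024,.04)
outline(big,'wrist',cal,x,y,a,.030,.040,.035,(0,255,255))
circ(big,'wrist',cal,.608,.148,.015,.053); circ(big,'wrist',cal,.608,.148,.015,.008,(0,255,0))
two=np.hstack([cv2.resize(big[150:240,230:330],None,fx=4,fy=4),cv2.resize(big[150:240,395:495],None,fx=4,fy=4)])
cv2.imwrite('pics/w3c.png',two[:,:,::-1])
E
```

```text
(no output)
```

View pics/w3c.png

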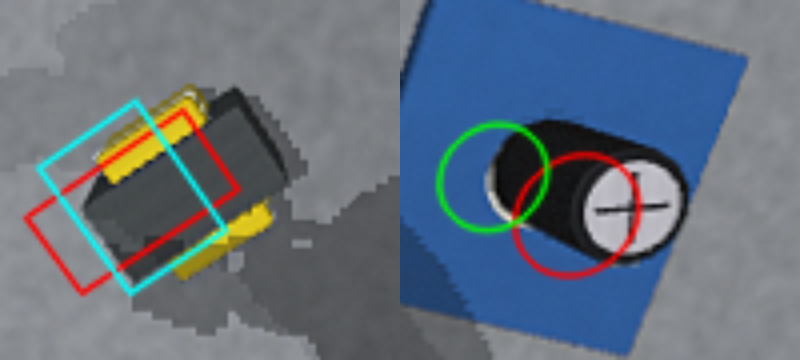

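The outline is offset because the arm was still settling, so that picture and this calibration don't match. I'll retake it now that the arm is at rest.

Run:
```python
from h import *
cams.read_camera('wrist');p,R,o=pose();print(p)
cal=cams.get_calibration('wrist'); im=save('wrist','w4.png')
Y=[rect_world('wrist',c,.035,cal) for c in blobs(im,(22,120,80),(35,255,255),amin=40)]
Y=[r for r in Y if abs(r[0][1]-.32)<.05];print(Y)
for c in blobs(im,(100,120,50),(125,255,255),amin=1500): print('blue',c.reshape(-1,2).mean(0).round(),*rect_world('wrist',c,.008,cal))
x,y=np.mean([r[0] for r in Y],0); a=-56
big=im.copy()
outline(big,'wrist',cal,x,y,a,.048,.024,.04)
outline(big,'wrist',cal,x,y,a,.030,.040,.035,(0,255,255))
circ(big,'wrist',cal,.608,.148,.015,.053); circ(big,'wrist',cal,.608,.148,.015,.008,(0,255,0))
a,b=project('wrist',[[x,y,.02],[.608,.148,.03]],cal).astype(int)
two=np.hstack([cv2.resize(big[v-45:v+45,u-50:u+50],None,fx=4,fy=4) for u,v in (a,b)])
cv2.imwrite('pics/w4c.png',two[:,:,::-1])
```

```text
[0.60924124 0.29884844 0.18116093]
[(array([0.59454095, 0.30999982]), (6.45265007019043, 29.493623733520508), 34.1258659362793), (array([0.6226283 , 0.32719266]), (10.532821655273438, 33.06764602661133), 34.11261749267578)]
blue [271. 320.] [0.44276587 0.31330472] (61.70201110839844, 89.22479248046875) 2.636578321456909
blue [415. 192.] [0.60820941 0.14987366] (91.05628204345703, 88.90367889404297) 77.09583282470703
```

View pics/w4c.png

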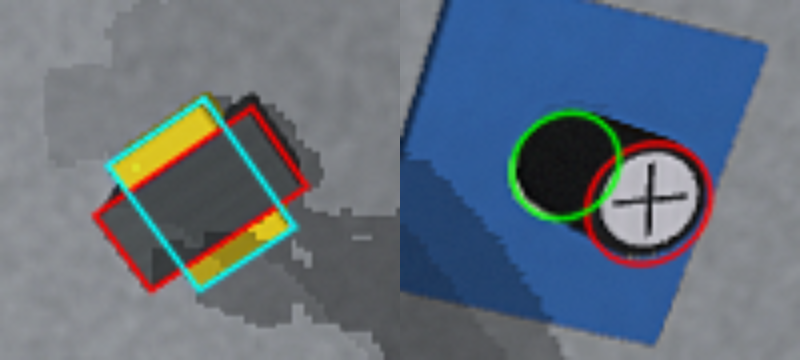

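The fits are good: the transformer is at (0.609, 0.319) with yaw −56°, and the capacitor is centred on its disc to within about 1 mm.

```bash
python3 -c "
from h import *
go(.6086,.3186,.006,-56)"
```

```text
t 7.07 yaw -0.3->-56.0 shift [-0.007 -0.102  0.876] turn [ 0.    -0.001  0.31 ] rows>=7.8
```

>>> jog_arm(
  plan=[
    {"x": -0.007, "y": -0.1, "z": 0.05, "wx": 0, "wy": 0, "wz": 0.039},
    {"x": -0.007, "y": -0.1, "z": 0.1, "wx": 0, "wy": 0, "wz": 0.078},
    {"x": -0.007, "y": -0.1, "z": 0.15, "wx": 0, "wy": 0, "wz": 0.117},
    {"x": -0.007, "y": -0.1, "z": 0.2, "wx": 0, "wy": 0, "wz": 0.156},
    {"x": -0.007, "y": -0.1, "z": 0.25, "wx": 0, "wy": 0, "wz": 0.195},
    {"x": -0.007, "y": -0.1, "z": 0.3, "wx": 0, "wy": 0, "wz": 0.234},
    {"x": -0.007, "y": -0.1, "z": 0.35, "wx": 0, "wy": 0, "wz": 0.273},
    {"x": -0.007, "y": -0.1, "z": 0.4, "wx": 0, "wy": 0, "wz": 0.31},
    {"x": -0.007, "y": -0.1, "z": 0.45, "wx": 0, "wy": 0, "wz": 0.31},
    {"x": -0.007, "y": -0.1, "z": 0.45, "wx": 0, "wy": 0, "wz": 0.31},
    {"x": -0.007, "y": -0.1, "z": 0.45, "wx": 0, "wy": 0, "wz": 0.31},
  ],
)

```text
t: 7.98
eef_pos: [0.6072, 0.3184, 0.0902]
tool_rot: [0.001, 0.884, -0.468, 0.001]
contact_force: [-0.2, 0.6, 0.6]
gripper_width: 1.001
```

```bash
python3 -c "
from h import *
go(.6086,.3186,.006,-56)"
```

```text
t 7.98 yaw -55.8->-56.0 shift [ 0.002 -0.007  0.421] turn [ 0.001 -0.001  0.001] rows>=2.0
```

>>> jog_arm(
  plan=[
    {"x": 0.002, "y": -0.007, "z": 0.15, "wx": 0, "wy": 0, "wz": 0},
    {"x": 0.002, "y": -0.007, "z": 0.3, "wx": 0, "wy": 0, "wz": 0},
    {"x": 0.002, "y": -0.007, "z": 0.38, "wx": 0, "wy": 0, "wz": 0},
    {"x": 0.002, "y": -0.007, "z": 0.42, "wx": 0, "wy": 0, "wz": 0},
    {"x": 0.002, "y": -0.007, "z": 0.42, "wx": 0, "wy": 0, "wz": 0},
    {"x": 0.002, "y": -0.007, "z": 0.42, "wx": 0, "wy": 0, "wz": 0},
  ],
)

```text
t: 8.48
eef_pos: [0.6093, 0.3185, 0.007]
tool_rot: [0.001, 0.884, -0.468, 0.0]
contact_force: [0.9, 1.2, 0.7]
gripper_width: 1.004
```

>>> jog_arm(
  plan=[
    {"x": 0, "y": 0, "z": 0, "wx": 0, "wy": 0, "wz": 0},
    {"x": 0, "y": 0, "z": 0, "wx": 0, "wy": 0, "wz": 0},
    {"x": 0, "y": 0, "z": 0, "wx": 0, "wy": 0, "wz": 0},
    {"x": 0, "y": 0, "z": 0, "wx": 0, "wy": 0, "wz": 0},
    {"x": 0, "y": 0, "z": 0, "wx": 0, "wy": 0, "wz": 0},
    {"x": 0, "y": 0, "z": 0, "wx": 0, "wy": 0, "wz": 0},
    {"x": 0, "y": 0, "z": 0, "wx": 0, "wy": 0, "wz": 0},
    {"x": 0, "y": 0, "z": 0, "wx": 0, "wy": 0, "wz": 0},
  ],
  hand=-1,
  grip_force=60,
)

```text
t: 9.15
eef_pos: [0.6099, 0.319, 0.0082]
tool_rot: [-0.0, 0.884, -0.468, 0.001]
contact_force: [-0.9, -0.2, 5.6]
gripper_width: 0.457
```

```bash
python3 -c "
from h import *
go(.425,.313,.12,2.8)"
```

```text
t 9.15 yaw -55.8->2.8 shift [-0.494  0.781 -0.56 ] turn [-0.    -0.    -0.326] rows>=8.2
```

>>> jog_arm(
  plan=[
    {"x": 0, "y": 0, "z": -0.2, "wx": 0, "wy": 0, "wz": 0},
    {"x": 0, "y": 0, "z": -0.4, "wx": 0, "wy": 0, "wz": 0},
    {"x": -0.05, "y": 0.08, "z": -0.56, "wx": 0, "wy": 0, "wz": -0.036},
    {"x": -0.11, "y": 0.17, "z": -0.56, "wx": 0, "wy": 0, "wz": -0.072},
    {"x": -0.16, "y": 0.26, "z": -0.56, "wx": 0, "wy": 0, "wz": -0.108},
    {"x": -0.22, "y": 0.34, "z": -0.56, "wx": 0, "wy": 0, "wz": -0.144},
    {"x": -0.27, "y": 0.43, "z": -0.56, "wx": 0, "wy": 0, "wz": -0.18},
    {"x": -0.33, "y": 0.52, "z": -0.56, "wx": 0, "wy": 0, "wz": -0.216},
    {"x": -0.38, "y": 0.6, "z": -0.56, "wx": 0, "wy": 0, "wz": -0.252},
    {"x": -0.44, "y": 0.69, "z": -0.56, "wx": 0, "wy": 0, "wz": -0.288},
    {"x": -0.494, "y": 0.78, "z": -0.56, "wx": 0, "wy": 0, "wz": -0.326},
    {"x": -0.494, "y": 0.78, "z": -0.56, "wx": 0, "wy": 0, "wz": -0.326},
  ],
)

```text
t: 10.15
eef_pos: [0.4205, 0.3129, 0.1195]
tool_rot: [0.001, 1.0, 0.029, -0.001]
contact_force: [-0.3, 0.6, -1.9]
gripper_width: 0.458
```

Run:
```python
from h import *
for i in range(5): cams.read_camera('wrist')
go(.425,.3135,.0175,2.8)
cal=cams.get_calibration('wrist'); im=save('wrist','w5.png')
for c in blobs(im,(100,120,50),(125,255,255),amin=1500): print('blue',c.reshape(-1,2).mean(0).round(),*rect_world('wrist',c,.008,cal))
p,R,o=pose();z=p[2]-.008
outline(im,'wrist',cal,p[0],p[1],2.8,.048,.024,z+.04)
outline(im,'wrist',cal,.425,.3125,2.7,.09,.09,.008,(255,0,255))
cv2.imwrite('pics/w5.png',im[:,:,::-1])
```

```text
t 10.40 yaw 2.7->2.8 shift [-0.007 -0.002  0.513] turn [ 0.    -0.001 -0.   ] rows>=2.5
blue [282. 197.] [0.42908023 0.3127229 ] (80.71025085449219, 89.19590759277344) 2.7303478717803955
blue [496.  26.] [0.58733453 0.15457939] (91.02607727050781, 52.72637939453125) 77.24459075927734
```

View pics/w5.png

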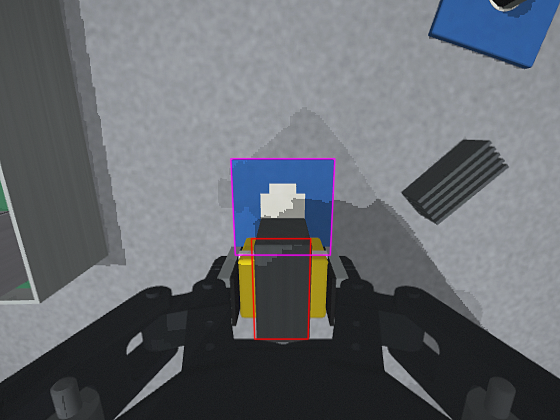

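The transformer is held square and its outline fits, with the front edge at row 239. The pad outline at (0.425, 0.3125) also fits, and the heat sink shows at (455,182). I'll lower it now.

>>> jog_arm(
  plan=[
    {"x": -0.007, "y": 0.002, "z": 0.15, "wx": 0, "wy": 0, "wz": 0},
    {"x": -0.007, "y": 0.002, "z": 0.3, "wx": 0, "wy": 0, "wz": 0},
    {"x": -0.007, "y": 0.002, "z": 0.42, "wx": 0, "wy": 0, "wz": 0},
    {"x": -0.007, "y": 0.002, "z": 0.48, "wx": 0, "wy": 0, "wz": 0},
    {"x": -0.007, "y": 0.002, "z": 0.513, "wx": 0, "wy": 0, "wz": 0},
    {"x": -0.007, "y": 0.002, "z": 0.513, "wx": 0, "wy": 0, "wz": 0},
    {"x": -0.007, "y": 0.002, "z": 0.513, "wx": 0, "wy": 0, "wz": 0},
    {"x": -0.007, "y": 0.002, "z": 0.513, "wx": 0, "wy": 0, "wz": 0},
  ],
)

```text
t: 11.12
eef_pos: [0.426, 0.3132, 0.0183]
tool_rot: [-0.0, 1.0, 0.024, 0.002]
contact_force: [0.6, 0.3, -1.2]
gripper_width: 0.453
```

>>> jog_arm(
  plan=[
    {"x": 0, "y": 0, "z": 0.004, "wx": 0, "wy": 0, "wz": 0},
    {"x": 0, "y": 0, "z": 0.004, "wx": 0, "wy": 0, "wz": 0},
    {"x": 0, "y": 0, "z": 0.004, "wx": 0, "wy": 0, "wz": 0},
    {"x": 0, "y": 0, "z": 0.004, "wx": 0, "wy": 0, "wz": 0},
    {"x": 0, "y": 0, "z": -0.1, "wx": 0, "wy": 0, "wz": 0},
    {"x": 0, "y": 0, "z": -0.3, "wx": 0, "wy": 0, "wz": 0},
    {"x": 0, "y": 0, "z": -0.5, "wx": 0, "wy": 0, "wz": 0},
    {"x": 0, "y": 0, "z": -0.7, "wx": 0, "wy": 0, "wz": 0},
    {"x": 0, "y": 0, "z": -0.75, "wx": 0, "wy": 0, "wz": 0},
    {"x": 0, "y": 0, "z": -0.75, "wx": 0, "wy": 0, "wz": 0},
  ],
  hand=1,
)

```text
t: 11.95
eef_pos: [0.4274, 0.3147, 0.1722]
tool_rot: [-0.003, 1.0, 0.024, 0.005]
contact_force: [0.6, 0.5, -0.7]
gripper_width: 1.002
```

Run:
```python
from h import *
for i in range(3): cams.read_camera('wrist')
cal=cams.get_calibration('wrist'); im=save('wrist','w6.png')
for c in blobs(im,(0,0,0),(180,255,75),amin=400):
    q=c.reshape(-1,2).mean(0)
    if q[1]<270: print('dark',q.round(),*rect_world('wrist',c,.035,cal))
go(.457,.167,.17,-44)
```

```text
dark [282. 201.] [0.42263947 0.31258661] (55.02201843261719, 24.893543243408203) 2.7110841274261475
dark [429. 171.] [0.46203412 0.17701993] (39.41556167602539, 74.19024658203125) 45.60979461669922
dark [482.   9.] [0.59605731 0.15028688] (19.53330421447754, 50.393028259277344) 3.9030160903930664
dark [ 84. 134.] [0.46806958 0.49932611] (246.31488037109375, 58.65768051147461) 4.485843181610107
t 12.15 yaw 2.7->-44.0 shift [ 0.128  0.733 -0.016] turn [ 0.    -0.001  0.26 ] rows>=6.5
```

>>> jog_arm(
  plan=[
    {"x": 0.02, "y": 0.1, "z": 0, "wx": 0, "wy": 0, "wz": 0.037},
    {"x": 0.04, "y": 0.2, "z": 0, "wx": 0, "wy": 0, "wz": 0.074},
    {"x": 0.06, "y": 0.31, "z": 0, "wx": 0, "wy": 0, "wz": 0.111},
    {"x": 0.07, "y": 0.42, "z": 0, "wx": 0, "wy": 0, "wz": 0.148},
    {"x": 0.09, "y": 0.52, "z": 0, "wx": 0, "wy": 0, "wz": 0.185},
    {"x": 0.11, "y": 0.63, "z": 0, "wx": 0, "wy": 0, "wz": 0.222},
    {"x": 0.13, "y": 0.73, "z": 0, "wx": 0, "wy": 0, "wz": 0.26},
    {"x": 0.13, "y": 0.73, "z": 0, "wx": 0, "wy": 0, "wz": 0.26},
    {"x": 0.13, "y": 0.73, "z": 0, "wx": 0, "wy": 0, "wz": 0.26},
    {"x": 0.13, "y": 0.73, "z": 0, "wx": 0, "wy": 0, "wz": 0.26},
  ],
)

```text
t: 12.98
eef_pos: [0.4567, 0.168, 0.1657]
tool_rot: [0.001, 0.927, -0.374, 0.0]
contact_force: [-1.0, 0.9, -0.4]
gripper_width: 1.002
```

Run:
```python
from h import *
for i in range(3): cams.read_camera('wrist')
p,R,o=pose();print(p)
cal=cams.get_calibration('wrist'); im=save('wrist','w7.png')
for c in blobs(im,(0,0,0),(180,255,75),amin=400):
    q=c.reshape(-1,2).mean(0)
    if q[1]<270: print('dark',q.round(),*rect_world('wrist',c,.035,cal))
outline(im,'wrist',cal,.457,.170,-44,.07,.028,.035)
outline(im,'wrist',cal,.425,.3125,2.7,.048,.024,.048,(0,255,0))
outline(im,'wrist',cal,.425,.3125,2.7,.09,.09,.008,(255,0,255))
cv2.imwrite('pics/w7.png',im[:,:,::-1])
```

```text
[0.45697022 0.16863532 0.16634846]
dark [279. 204.] [0.46229822 0.16703163] (27.71518325805664, 69.28730010986328) 45.42268371582031
dark [176.  64.] [0.60917694 0.14736508] (44.55484390258789, 30.849611282348633) 19.8949031829834
```

View pics/w7.png

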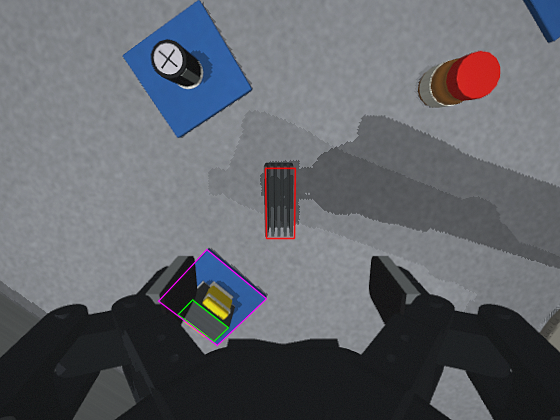

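The heat sink outline fits at about (0.4575, 0.1695) with yaw −44°. The transformer's green outline on its pad also fits, and the capacitor stands upright.

```bash
python3 -c "
from h import *
go(.4575,.1695,.006,-44.4)"
```

```text
t 13.18 yaw -43.9->-44.4 shift [-0.003 -0.005  0.802] turn [ 0.    -0.     0.003] rows>=3.8
```

>>> jog_arm(
  plan=[
    {"x": -0.003, "y": -0.005, "z": 0.2, "wx": 0, "wy": 0, "wz": 0.003},
    {"x": -0.003, "y": -0.005, "z": 0.4, "wx": 0, "wy": 0, "wz": 0.003},
    {"x": -0.003, "y": -0.005, "z": 0.6, "wx": 0, "wy": 0, "wz": 0.003},
    {"x": -0.003, "y": -0.005, "z": 0.73, "wx": 0, "wy": 0, "wz": 0.003},
    {"x": -0.003, "y": -0.005, "z": 0.78, "wx": 0, "wy": 0, "wz": 0.003},
    {"x": -0.003, "y": -0.005, "z": 0.8, "wx": 0, "wy": 0, "wz": 0.003},
    {"x": -0.003, "y": -0.005, "z": 0.8, "wx": 0, "wy": 0, "wz": 0.003},
    {"x": -0.003, "y": -0.005, "z": 0.8, "wx": 0, "wy": 0, "wz": 0.003},
  ],
)

```text
t: 13.85
eef_pos: [0.4585, 0.17, 0.0077]
tool_rot: [-0.0, 0.926, -0.378, 0.001]
contact_force: [0.2, -0.3, -0.5]
gripper_width: 0.999
```

>>> jog_arm(
  plan=[
    {"x": 0, "y": 0, "z": 0, "wx": 0, "wy": 0, "wz": 0},
    {"x": 0, "y": 0, "z": 0, "wx": 0, "wy": 0, "wz": 0},
    {"x": 0, "y": 0, "z": 0, "wx": 0, "wy": 0, "wz": 0},
    {"x": 0, "y": 0, "z": 0, "wx": 0, "wy": 0, "wz": 0},
    {"x": 0, "y": 0, "z": 0, "wx": 0, "wy": 0, "wz": 0},
    {"x": 0, "y": 0, "z": 0, "wx": 0, "wy": 0, "wz": 0},
    {"x": 0, "y": 0, "z": 0, "wx": 0, "wy": 0, "wz": 0},
    {"x": 0, "y": 0, "z": 0, "wx": 0, "wy": 0, "wz": 0},
    {"x": 0, "y": 0, "z": 0, "wx": 0, "wy": 0, "wz": 0},
  ],
  hand=-1,
)

```text
t: 14.6
eef_pos: [0.459, 0.1703, 0.0085]
tool_rot: [-0.001, 0.926, -0.378, 0.001]
contact_force: [-1.9, 0.5, 8.0]
gripper_width: 0.313
```

```bash
python3 -c "
from h import *
go(.5915,-.300,.16,9)"
```

```text
t 14.60 yaw -44.5->9.0 shift [ 2.122  1.212 -0.756] turn [-0.    -0.001 -0.297] rows>=12.3
```

>>> jog_arm(
  plan=[
    {"x": 0, "y": 0, "z": -0.2, "wx": 0, "wy": 0, "wz": 0},
    {"x": 0, "y": 0, "z": -0.4, "wx": 0, "wy": 0, "wz": 0},
    {"x": 0, "y": 0, "z": -0.6, "wx": 0, "wy": 0, "wz": 0},
    {"x": 0.15, "y": 0.08, "z": -0.75, "wx": 0, "wy": 0, "wz": -0.02},
    {"x": 0.32, "y": 0.18, "z": -0.75, "wx": 0, "wy": 0, "wz": -0.045},
    {"x": 0.49, "y": 0.28, "z": -0.75, "wx": 0, "wy": 0, "wz": -0.07},
    {"x": 0.66, "y": 0.38, "z": -0.75, "wx": 0, "wy": 0, "wz": -0.095},
    {"x": 0.83, "y": 0.48, "z": -0.75, "wx": 0, "wy": 0, "wz": -0.12},
    {"x": 1.0, "y": 0.57, "z": -0.75, "wx": 0, "wy": 0, "wz": -0.14},
    {"x": 1.0, "y": 0.57, "z": -0.75, "wx": 0, "wy": 0, "wz": -0.14},
  ],
)

```text
t: 15.43
eef_pos: [0.5224, -0.0605, 0.1593]
tool_rot: [0.001, 0.985, -0.171, 0.003]
contact_force: [0.8, -0.2, -0.9]
gripper_width: 0.32
```

```bash
python3 -c "
from h import *
go(.5915,-.300,.16,9)"
```

```text
t 15.43 yaw -19.7->9.0 shift [0.729 1.011 0.003] turn [ 0.001 -0.002 -0.16 ] rows>=6.0
```

>>> jog_arm(
  plan=[
    {"x": 0.11, "y": 0.15, "z": 0, "wx": 0, "wy": 0, "wz": -0.025},
    {"x": 0.22, "y": 0.31, "z": 0, "wx": 0, "wy": 0, "wz": -0.05},
    {"x": 0.34, "y": 0.47, "z": 0, "wx": 0, "wy": 0, "wz": -0.075},
    {"x": 0.45, "y": 0.63, "z": 0, "wx": 0, "wy": 0, "wz": -0.1},
    {"x": 0.56, "y": 0.78, "z": 0, "wx": 0, "wy": 0, "wz": -0.125},
    {"x": 0.66, "y": 0.92, "z": 0, "wx": 0, "wy": 0, "wz": -0.15},
    {"x": 0.73, "y": 1.0, "z": 0, "wx": 0, "wy": 0, "wz": -0.16},
    {"x": 0.73, "y": 1.0, "z": 0, "wx": 0, "wy": 0, "wz": -0.16},
  ],
)

```text
t: 16.1
eef_pos: [0.5918, -0.3044, 0.1605]
tool_rot: [0.004, 0.997, 0.076, 0.003]
contact_force: [-0.1, -0.4, -0.7]
gripper_width: 0.317
```

Run:
```python
from h import *
for i in range(4): cams.read_camera('wrist')
cal=cams.get_calibration('wrist'); im=save('wrist','w8.png')
for c in blobs(im,(100,120,50),(125,255,255),amin=1500): print('blue',c.reshape(-1,2).mean(0).round(),*rect_world('wrist',c,.008,cal))
p,R,o=pose();z=p[2]-.0085;print(p)
outline(im,'wrist',cal,p[0],p[1],9,.07,.028,z+.035)
outline(im,'wrist',cal,.5915,-.3005,9,.09,.09,.008,(255,0,255))
go(.5915,-.3005,.0175,9)
cv2.imwrite('pics/w8.png',im[:,:,::-1])
```

```text
blue [286. 186.] [ 0.59275354 -0.30135052] (88.07942199707031, 89.24701690673828) 9.114967346191406
[ 0.59228223 -0.2959667   0.16025715]
t 16.35 yaw 9.2->9.0 shift [-0.011  0.019  0.714] turn [ 0.001 -0.001  0.001] rows>=3.4
```

View pics/w8.png

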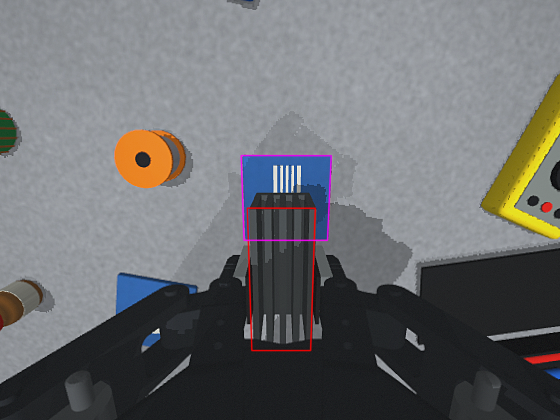

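The heat sink is held square and its outline fits. The sink pad outline fits at (0.5915, −0.3005). I'll lower it.

>>> jog_arm(
  plan=[
    {"x": -0.01, "y": 0.018, "z": 0.2, "wx": 0, "wy": 0, "wz": 0.001},
    {"x": -0.01, "y": 0.018, "z": 0.4, "wx": 0, "wy": 0, "wz": 0.001},
    {"x": -0.01, "y": 0.018, "z": 0.58, "wx": 0, "wy": 0, "wz": 0.001},
    {"x": -0.01, "y": 0.018, "z": 0.67, "wx": 0, "wy": 0, "wz": 0.001},
    {"x": -0.01, "y": 0.018, "z": 0.7, "wx": 0, "wy": 0, "wz": 0.001},
    {"x": -0.01, "y": 0.018, "z": 0.715, "wx": 0, "wy": 0, "wz": 0.001},
    {"x": -0.01, "y": 0.018, "z": 0.715, "wx": 0, "wy": 0, "wz": 0.001},
    {"x": -0.01, "y": 0.018, "z": 0.715, "wx": 0, "wy": 0, "wz": 0.001},
  ],
)

```text
t: 17.02
eef_pos: [0.5927, -0.2999, 0.0186]
tool_rot: [0.002, 0.997, 0.079, 0.003]
contact_force: [0.6, 0.9, -1.0]
gripper_width: 0.316
```

>>> jog_arm(
  plan=[
    {"x": 0, "y": 0, "z": 0.004, "wx": 0, "wy": 0, "wz": 0},
    {"x": 0, "y": 0, "z": 0.004, "wx": 0, "wy": 0, "wz": 0},
    {"x": 0, "y": 0, "z": 0.004, "wx": 0, "wy": 0, "wz": 0},
    {"x": 0, "y": 0, "z": 0.004, "wx": 0, "wy": 0, "wz": 0},
    {"x": 0, "y": 0, "z": -0.1, "wx": 0, "wy": 0, "wz": 0},
    {"x": 0, "y": 0, "z": -0.3, "wx": 0, "wy": 0, "wz": 0},
    {"x": 0, "y": 0, "z": -0.5, "wx": 0, "wy": 0, "wz": 0},
    {"x": 0, "y": 0, "z": -0.7, "wx": 0, "wy": 0, "wz": 0},
    {"x": 0, "y": 0, "z": -0.8, "wx": 0, "wy": 0, "wz": 0},
    {"x": 0, "y": 0, "z": -0.8, "wx": 0, "wy": 0, "wz": 0},
  ],
  hand=1,
)

```text
t: 17.85
eef_pos: [0.5946, -0.3013, 0.1853]
tool_rot: [0.004, 0.997, 0.078, 0.008]
contact_force: [-0.3, 0.4, 0.3]
gripper_width: 1.0
```

Run:
```python
from h import *
go(.614,.004,.17,0)
```

```text
t 17.85 yaw 9.0->0.0 shift [ 0.334 -1.493  0.067] turn [ 0.003 -0.005  0.05 ] rows>=7.3
```

>>> jog_arm(
  plan=[
    {"x": 0.04, "y": -0.18, "z": 0, "wx": 0, "wy": 0, "wz": 0.006},
    {"x": 0.08, "y": -0.36, "z": 0, "wx": 0, "wy": 0, "wz": 0.012},
    {"x": 0.12, "y": -0.54, "z": 0, "wx": 0, "wy": 0, "wz": 0.018},
    {"x": 0.16, "y": -0.72, "z": 0, "wx": 0, "wy": 0, "wz": 0.024},
    {"x": 0.2, "y": -0.9, "z": 0, "wx": 0, "wy": 0, "wz": 0.03},
    {"x": 0.22, "y": -1.0, "z": 0.02, "wx": 0, "wy": 0, "wz": 0.035},
  ],
)

```text
t: 18.35
eef_pos: [0.6073, -0.0912, 0.1799]
tool_rot: [0.003, 1.0, 0.026, 0.009]
contact_force: [0.8, 1.3, -0.3]
gripper_width: 1.001
```

Run:
```python
from h import *
go(.614,.004,.17,0)
```

```text
t 18.35 yaw 2.9->0.0 shift [ 0.057 -0.474  0.048] turn [ 0.002 -0.006  0.016] rows>=2.3
```

>>> jog_arm(
  plan=[
    {"x": 0.03, "y": -0.18, "z": 0.02, "wx": 0.002, "wy": -0.006, "wz": 0.01},
    {"x": 0.05, "y": -0.35, "z": 0.05, "wx": 0.002, "wy": -0.006, "wz": 0.016},
    {"x": 0.057, "y": -0.474, "z": 0.05, "wx": 0.002, "wy": -0.006, "wz": 0.016},
    {"x": 0.057, "y": -0.474, "z": 0.05, "wx": 0.002, "wy": -0.006, "wz": 0.016},
    {"x": 0.057, "y": -0.474, "z": 0.05, "wx": 0.002, "wy": -0.006, "wz": 0.016},
    {"x": 0.057, "y": -0.474, "z": 0.05, "wx": 0.002, "wy": -0.006, "wz": 0.016},
  ],
)

```text
t: 18.85
eef_pos: [0.6137, 0.0029, 0.1693]
tool_rot: [-0.0, 1.0, 0.0, -0.001]
contact_force: [0.1, -0.5, 0.8]
gripper_width: 1.001
```

Run:
```python
from h import *
for i in range(3): cams.read_camera('wrist')
cal=cams.get_calibration('wrist'); im=save('wrist','w9.png')
for c in blobs(im,(35,80,30),(85,255,255),k=9,amin=500): print(c.reshape(-1,2).mean(0).round(),*rect_world('wrist',c,.018,cal))
for r in finder.place_of('wrist','choke')[:1]: print(r['confidence'],r['location'],to_world('wrist',[r['location']],0,cal))
x,y=.614,.003
circ(im,'wrist',cal,x,y,.024,.022);circ(im,'wrist',cal,x,y,.024,0,(255,255,0));circ(im,'wrist',cal,x,y,.011,.022)
go(x,y,.002,0)
u,v=project('wrist',[[x,y,.01]],cal)[0].astype(int); crop(im,u,v,60,'w9c.png')
```

```text
[278. 196.] [0.61524048 0.00536966] (46.67808151245117, 49.659366607666016) 89.87437438964844
0.92 [279.2, 192.6] [[0.61510429 0.00483221 0.        ]]
t 19.10 yaw -0.1->0.0 shift [ 0.001 -0.002  0.838] turn [-0.  0. -0.] rows>=4.0
```

View pics/w9c.png

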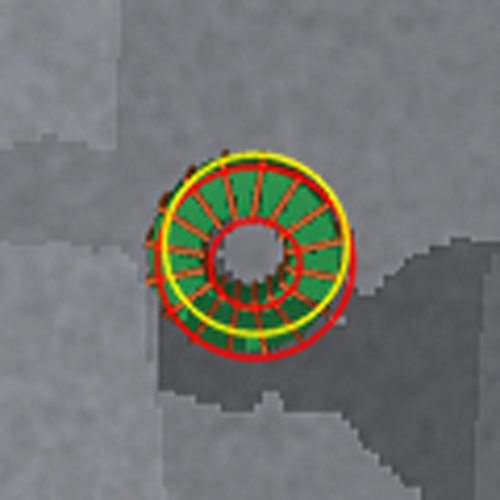

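The overlay shows the choke about 2 mm left of my circle, so I'll take it as (0.615, 0.005) and grasp low.

>>> jog_arm(
  plan=[
    {"x": 0.006, "y": -0.012, "z": 0.2, "wx": 0, "wy": 0, "wz": 0},
    {"x": 0.006, "y": -0.012, "z": 0.4, "wx": 0, "wy": 0, "wz": 0},
    {"x": 0.006, "y": -0.012, "z": 0.6, "wx": 0, "wy": 0, "wz": 0},
    {"x": 0.006, "y": -0.012, "z": 0.75, "wx": 0, "wy": 0, "wz": 0},
    {"x": 0.006, "y": -0.012, "z": 0.81, "wx": 0, "wy": 0, "wz": 0},
    {"x": 0.006, "y": -0.012, "z": 0.835, "wx": 0, "wy": 0, "wz": 0},
    {"x": 0.006, "y": -0.012, "z": 0.835, "wx": 0, "wy": 0, "wz": 0},
    {"x": 0.006, "y": -0.012, "z": 0.835, "wx": 0, "wy": 0, "wz": 0},
  ],
)

```text
t: 19.77
eef_pos: [0.6164, 0.0047, 0.0043]
tool_rot: [-0.0, 1.0, -0.001, 0.001]
contact_force: [0.8, -0.2, 1.3]
gripper_width: 0.997
```

>>> jog_arm(
  plan=[
    {"x": 0, "y": 0, "z": 0, "wx": 0, "wy": 0, "wz": 0},
    {"x": 0, "y": 0, "z": 0, "wx": 0, "wy": 0, "wz": 0},
    {"x": 0, "y": 0, "z": 0, "wx": 0, "wy": 0, "wz": 0},
    {"x": 0, "y": 0, "z": 0, "wx": 0, "wy": 0, "wz": 0},
    {"x": 0, "y": 0, "z": 0, "wx": 0, "wy": 0, "wz": 0},
    {"x": 0, "y": 0, "z": 0, "wx": 0, "wy": 0, "wz": 0},
    {"x": 0, "y": 0, "z": 0, "wx": 0, "wy": 0, "wz": 0},
    {"x": 0, "y": 0, "z": 0, "wx": 0, "wy": 0, "wz": 0},
  ],
  hand=-1,
)

```text
t: 20.43
eef_pos: [0.6176, 0.0048, 0.0064]
tool_rot: [-0.001, 1.0, -0.001, 0.002]
contact_force: [-2.3, 0.1, 10.7]
gripper_width: 0.535
```

Run:
```python
from h import *
go(.4305,-.1695,.14,0)
```

```text
t 20.43 yaw -0.1->0.0 shift [-0.931  0.873 -0.673] turn [-0.    -0.001 -0.001] rows>=6.9
```

>>> jog_arm(
  plan=[
    {"x": 0, "y": 0, "z": -0.2, "wx": 0, "wy": 0, "wz": 0},
    {"x": 0, "y": 0, "z": -0.4, "wx": 0, "wy": 0, "wz": 0},
    {"x": 0, "y": 0, "z": -0.6, "wx": 0, "wy": 0, "wz": 0},
    {"x": -0.13, "y": 0.12, "z": -0.7, "wx": 0, "wy": 0, "wz": 0},
    {"x": -0.27, "y": 0.25, "z": -0.7, "wx": 0, "wy": 0, "wz": 0},
    {"x": -0.4, "y": 0.37, "z": -0.7, "wx": 0, "wy": 0, "wz": 0},
    {"x": -0.54, "y": 0.5, "z": -0.7, "wx": 0, "wy": 0, "wz": 0},
    {"x": -0.67, "y": 0.63, "z": -0.7, "wx": 0, "wy": 0, "wz": 0},
    {"x": -0.81, "y": 0.76, "z": -0.7, "wx": 0, "wy": 0, "wz": 0},
    {"x": -0.93, "y": 0.87, "z": -0.7, "wx": 0, "wy": 0, "wz": 0},
    {"x": -0.93, "y": 0.87, "z": -0.7, "wx": 0, "wy": 0, "wz": 0},
    {"x": -0.93, "y": 0.87, "z": -0.7, "wx": 0, "wy": 0, "wz": 0},
  ],
)

```text
t: 21.43
eef_pos: [0.4293, -0.1703, 0.146]
tool_rot: [-0.001, 1.0, -0.003, 0.002]
contact_force: [-0.3, -0.2, -0.1]
gripper_width: 0.531
```

Run:
```python
from h import *
for i in range(3): cams.read_camera('wrist')
cal=cams.get_calibration('wrist'); im=save('wrist','w10.png')
p,R,o=pose();z=p[2]-.0064;print(p,o['gripper_width'])
for c in blobs(im,(100,120,50),(125,255,255),amin=1500): print('blue',c.reshape(-1,2).mean(0).round(),*rect_world('wrist',c,.008,cal))
circ(im,'wrist',cal,p[0],p[1],.024,z+.022)
outline(im,'wrist',cal,.4305,-.1695,-2,.09,.09,.008,(255,0,255))
outline(im,'wrist',cal,.5915,-.300,9,.07,.028,.043)
go(.4305,-.1695,.0155,0)
cv2.imwrite('pics/w10.png',im[:,:,::-1])
```

```text
[ 0.43187211 -0.1680052   0.14567115] 0.5257216355476684
blue [284. 196.] [ 0.4303349  -0.17014929] (89.24567413330078, 88.92556762695312) 88.0389175415039
blue [436.  43.] [ 0.58003931 -0.30153696] (67.6610107421875, 90.6976547241211) 9.024279594421387
t 21.63 yaw -0.0->0.0 shift [-0.01   0.008  0.651] turn [-0.    -0.001 -0.   ] rows>=3.1
```

View pics/w10.png

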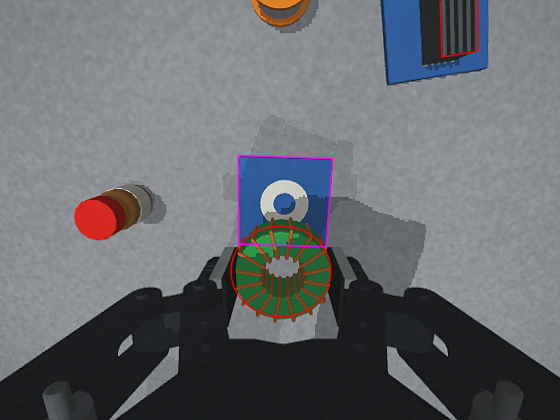

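The choke is held level and matches its circle at (281,270). The choke pad ring is at (284,203). The heat sink's outline on its pad fits at (460,27), and the jar and spool are untouched. I'll lower the choke.

>>> jog_arm(
  plan=[
    {"x": -0.007, "y": 0.008, "z": 0.2, "wx": 0, "wy": 0, "wz": 0},
    {"x": -0.007, "y": 0.008, "z": 0.4, "wx": 0, "wy": 0, "wz": 0},
    {"x": -0.007, "y": 0.008, "z": 0.54, "wx": 0, "wy": 0, "wz": 0},
    {"x": -0.007, "y": 0.008, "z": 0.61, "wx": 0, "wy": 0, "wz": 0},
    {"x": -0.007, "y": 0.008, "z": 0.64, "wx": 0, "wy": 0, "wz": 0},
    {"x": -0.007, "y": 0.008, "z": 0.65, "wx": 0, "wy": 0, "wz": 0},
    {"x": -0.007, "y": 0.008, "z": 0.65, "wx": 0, "wy": 0, "wz": 0},
    {"x": -0.007, "y": 0.008, "z": 0.65, "wx": 0, "wy": 0, "wz": 0},
  ],
)

```text
t: 22.3
eef_pos: [0.4322, -0.1694, 0.0166]
tool_rot: [-0.001, 1.0, 0.0, 0.003]
contact_force: [-0.2, -0.3, -0.1]
gripper_width: 0.531
```

>>> jog_arm(
  plan=[
    {"x": 0, "y": 0, "z": 0.004, "wx": 0, "wy": 0, "wz": 0},
    {"x": 0, "y": 0, "z": 0.004, "wx": 0, "wy": 0, "wz": 0},
    {"x": 0, "y": 0, "z": 0.004, "wx": 0, "wy": 0, "wz": 0},
    {"x": 0, "y": 0, "z": 0.004, "wx": 0, "wy": 0, "wz": 0},
    {"x": 0, "y": 0, "z": -0.1, "wx": 0, "wy": 0, "wz": 0},
    {"x": 0, "y": 0, "z": -0.3, "wx": 0, "wy": 0, "wz": 0},
    {"x": 0, "y": 0, "z": -0.5, "wx": 0, "wy": 0, "wz": 0},
    {"x": 0, "y": 0, "z": -0.7, "wx": 0, "wy": 0, "wz": 0},
    {"x": 0.1, "y": 0.1, "z": -0.9, "wx": 0, "wy": 0, "wz": 0},
    {"x": 0.1, "y": 0.25, "z": -1.0, "wx": 0, "wy": 0, "wz": 0},
    {"x": 0.1, "y": 0.25, "z": -1.0, "wx": 0, "wy": 0, "wz": 0},
  ],
  hand=1,
)

```text
t: 23.22
eef_pos: [0.4543, -0.2262, 0.223]
tool_rot: [0.002, 1.0, -0.002, 0.009]
contact_force: [0.4, -1.0, -0.3]
gripper_width: 1.001
```

Run:
```python
from h import *
for i in range(4): cams.read_camera('wrist')
cal=cams.get_calibration('wrist'); im=save('wrist','w11.png')
p,R,o=pose();print(o['t'],p)
P=[r for r in (rect_world('wrist',c,.008,cal) for c in blobs(im,(100,120,50),(125,255,255),amin=1500,k=9))];print(P)
circ(im,'wrist',cal,.4305,-.1695,.024,.030);circ(im,'wrist',cal,.4305,-.1695,.024,.008,(255,255,0))
outline(im,'wrist',cal,.4305,-.1695,-2,.09,.09,.008,(255,0,255))
outline(im,'wrist',cal,.5915,-.3005,9,.07,.028,.043);outline(im,'wrist',cal,.5915,-.3005,9,.09,.09,.008,(255,0,255))
cv2.imwrite('pics/w11.png',im[:,:,::-1])
c2=cams.get_calibration('top');im=save('top','top1.png')
outline(im,'top',c2,.425,.3125,2.8,.048,.024,.048);circ(im,'top',c2,.608,.148,.015,.053)
outline(im,'top',c2,.425,.3125,2.8,.09,.09,.008,(255,0,255));outline(im,'top',c2,.608,.148,-12.9,.09,.09,.008,(255,0,255))
cv2.imwrite('pics/top1c.png',cv2.resize(im[130:290,70:310],None,fx=3,fy=3,interpolation=cv2.INTER_CUBIC)[:,:,::-1])
```

```text
23.4667 [ 0.44990895 -0.21836691  0.21531701]
[(array([ 0.43016681, -0.1703141 ]), (89.32357025146484, 89.61479187011719), 88.02044677734375), (array([ 0.59121912, -0.30086453]), (89.27783203125, 89.65093994140625), 9.047843933105469)]
```

View pics/w11.png

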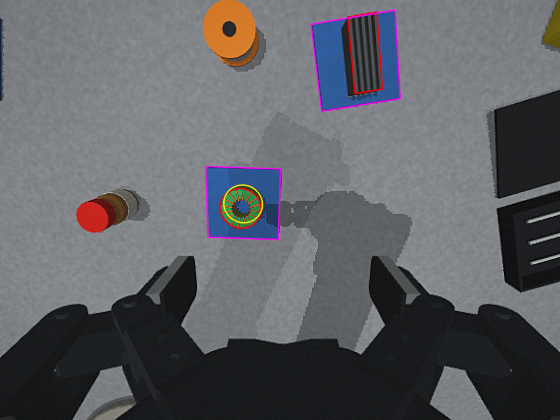

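View pics/top1c.png

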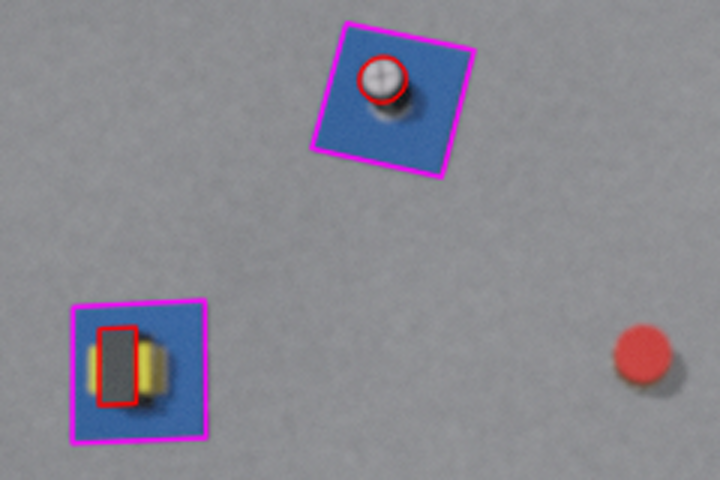

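All four parts match their outlines, centred on their pads, and the jar and spool stand upright where they were. I'll hand in.

```bash
python3 -c "
from h import *
print(bot.hand_in())"
```

```text
the job is handed in; nothing more can be done
None
```

I placed all four parts on the pads with their own silhouettes and handed the job in after about 23.5 s of robot time. The hand-in gives no verdict, so this rests on my own last pictures.

- **Placement:** In the last wrist and top views, each part's model outline, drawn at its pad's centre, fitted to within about 1–3 mm. All four parts looked upright. The transformer and heat sink lined up with their pads to within a degree or two.
- **Bystanders:** The spool and flux jar looked upright and were never touched. I judged this by eye and did not measure their positions again.
- **Disagreements:** The top and wrist cameras differed by up to about 4 mm in y, so I used values in between. The top view also shows a thin white sliver of silhouette at the capacitor's base, which suggests it is off centre by about 2 mm.

The gripper was open and clear of every part when I handed in.

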